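# Pry open the dial hood and hold the feed dial at its third click

## Task

Use the thin steel blade to lever the clear hood on the parts organizer open and swing it back until it stands about upright, keeping your fingers off the hood until it is open, then lay the blade back down flat on the table. With the fingers, press the lever of the spring-return feed dial down past its first two clicks to the third, not on to the fourth, leaving the small parts on the table undisturbed. The dial springs back if let go, so finish while still holding the lever down at the third click.

Things in the scene. Friction and masses are not known exactly. Their poses are not given: they have to be found in the camera images.
- organizer: Fixed dark rosewood organizer. Origin on the table under the dial bay's centre; own +x points away from the robot, through the hood's hinge. The bay's deck, 60 mm high, covers x -75..85, y -60..60 mm. Beyond it at y 60..250: a 90 mm high block with a copper funnel (rim 148 mm high, 92 mm across, at x -37, y 155), bins behind it, a small steel cup before it (x -112, y 155).
- well (a point): centre of the open well in the deck, at deck height (organizer x 0, y 0, height 60 mm). The well spans x -50..50, y -34..34 mm, is 42 mm deep, lies under the hood and holds the dial; two bearing cheeks with brass pointers rise to 83 mm beside the dial at y = +-23.5 mm, x 19..41.
- notch (a point): middle of the mouth of a notch in the deck's front edge, on the organizer's front face (x -75, y 0, height 55 mm). The notch is 36 mm wide (y), 10 mm deep (height 50 to 60 mm) and runs through to the well. A blade pushed in level along organizer +x goes under the hood's lip.
- hood (a joint): angle of the clear polycarbonate hood (110 x 84 x 55 mm, about 70 g) over the dial, hinged along its far lower edge: 0 closed, 1.57 upright, 1.75 stop. It opens upward and away from the robot and stays where it is left (stiff hinge; lifting at the lip takes about 1 N). Shut, its lower edge lies on the deck.
- hood_hinge (a point): middle of the hood's hinge line (organizer x 55, y 0, height 60 mm); it runs along the organizer's y.
- hood_lip (a point): outer lower edge of the flat lip (70 mm wide, 22 deep, 4 thick) at the hood's front, 129 mm from the hinge, nearly flush with the organizer's front face. The lip lies on the deck over the notch; its underside is in a plane through the hinge line. Behind the lip the hood is hollow.
- blade: Loose pry tool lying flat, about 60 g. Origin under the handle's centre, own +x towards the tip. Wooden handle 95 x 16 x 20 mm (x, y, z). Steel blade 12 mm wide, 3 mm thick, level, its middle 10 mm above the handle's underside, from the handle's end (x 47.5) to x 112.5 mm. Centre of mass at about x 16 mm.
- blade_tip (a point): middle of the blade's tip (x 112.5, height 10 mm in the tool's frame).
- dial (a joint): turn of the spring-return dial: a drum on a level axle along organizer y, with a lever towards the robot. 0: rest, lever 0.5 rad above level; grows as the lever is pressed down. Clicks at 0.34, 0.68, 1.02 (third, lever 0.52 rad below level); humps beside the third at 0.85 and 1.19; beyond is the fourth, stop at 1.35. Springs back to 0 from anywhere; takes 3 to 11 N at the roller.
- axle (a point): middle of the dial's axle (organizer x 30, y 0, height 73 mm). The drum is 44 mm across, 38 mm wide. Dark lines across its rim pass under the brass pointers at the clicks; the third click's line is the broad one.
- roller (a point): centre of the roller at the lever's end, 60 mm from the axle: 12 mm thick, 36 mm long along organizer y. Height 73 + 60 sin(0.5 - turn) mm, organizer x 30 - 60 cos(0.5 - turn) mm: at rest 102 high at x -23, at the third click 43 high at x -22. Press on it from above.
- motor: bystander: grey drone motor, 31 mm across, 34 mm tall, origin under its centre. Leave alone.
- clamp: bystander: purple U-shaped arm clamp 45 x 32 x 18 mm, origin under its centre. Leave alone.
- receiver: bystander: black receiver case 42 x 26 x 12 mm, origin under its centre. Leave alone.
- guard: bystander: clear ring-shaped prop guard, 124 mm across, 14 mm tall, origin under its centre. Leave alone.
There are look-alikes about, which are no part of the job. Of the things like the blade, leave any that is orange or purple; of the rest the larger one is meant.

How it is judged (in metres and radians):
On the way, in this order (a step that is already met when the one before it is completed fails the run):
1. the blade is lifting the hood (contact force between blade and hood above 0.1 N and value of joint hood above 0.1 rad), for 0.05 s.
2. the hood stands open, at least 1.25 rad (value of joint hood above 1.25 rad), for 0.2 s.
3. the blade lies flat on the table, let go (height (world z) of blade below 0.012 m and angle between blade's own z axis and vertical below 0.15 rad and contact force between the fingers and blade below 0.1 N), for 0.2 s.
At the end, for the whole second after the job is handed in: The fingers are still pressing the dial lever (over 1.5 N) and hold the dial in its third click (0.87 to 1.17 rad) through the last second; the hood is open more than 1.2 rad; the blade lies flat and still on the table (value of joint dial between 0.87 and 1.17 rad and contact force between the fingers and dial above 1.5 N and value of joint hood above 1.2 rad and height (world z) of blade below 0.012 m and angle between blade's own z axis and vertical below 0.15 rad and linear speed of blade below 0.02 m/s); the arm keeps its last pose, push and grip.
It fails at once if the hood touched by the robot before it is open (below 1.2 rad) (contact force between any of the arm, the fingers and hood above 1 N and value of joint hood below 1.2 rad).
It fails at once if the dial pushed on to the fourth click (value of joint dial above 1.22 rad).
It fails at once if a small part on the table moved more than 30 mm (distance of any of motor, clamp, receiver, guard from where it was at the start of the episode above 0.03 m).
It also fails if it takes over 61 s, if anything falls off the work surface, if the arm or the gripper's body presses on something with over 40 N, if the wrist force passes 120 N, or if a joint passes its speed limit or range.

## Robot

A 7-joint arm with a two-finger parallel gripper is mounted at the origin on the work surface. World frame = base frame: x ahead of the robot, y to its left, z up, the work surface at z = 0. Lengths are in m, angles in degrees, forces in N, time in s.
With the tool pointing down it reaches from about 0.425 to 0.975 m from the base axis. Payload 16.7 kg.
Tool frame: the origin (TCP) lies at the very end of the fingers, on their centre line; the grasp point (between the pads) lies bot.pinch_z behind it (bot.pinch_z is the distance from the TCP to the grasp point, in m); z points along the fingers, x is the direction in which the jaws open and shut, and the axes are right-handed (so a half turn about z gives the same grasp; the last joint's range is limited). The gripper opens to 85 mm and grips with 20 to 120 N. Pads are 22 mm wide; open, the fingers measure 114 mm over their backs; the gripper's body (76 mm by 85 mm) begins 54 mm behind the grasp point. The pads swing forward as they close: fully open they stand 13 mm farther back than shut.
Start: joints at [57.668, 24.414, 4.234, 92.017, -1.954, 63.644, -3.845], TCP at [0.272, -0.618, 0.231] pointing down, gripper open.
Joint ranges: [-163.25, 163.25], [-28.42, 122.38], [-70.27, 78.77], [12.13, 141.07], [-58.53, 238.53], [9.26, 117.41], [-156.51, 156.51]. Speed limits (degrees/s): [108.29, 108.29, 136.94, 136.94, 172.46, 172.46, 172.46].

## Interface

Orientations are given as [roll, pitch, yaw] about the fixed x, y, z axes, in that order (R = Rz(yaw) Ry(pitch) Rx(roll)).
In Python, from plant import bot gives the robot as it stands.
- The arm moves only by the shell command python3 -m inch 'ROWS' [FORCE]. ROWS is a JSON object of lists of equal length, an entry for each row: "slide": the shift along the tool's x, y, z in cm, a list of three; "angular": the turn, a rotation vector about the tool's x, y, z in rad, a list of three; "gripper": the opening, from 0 (shut) to 1 (fully open). A call has exactly 8 rows; each row is the pose to reach, as a shift and turn from the pose commanded when the call began, along the tool's axes at that moment; what a row does not reach only later rows make up. A row lasts 1/12 s, in which the tool goes at most 41.7 mm and 7.16 degrees, less where a joint would pass 70% of its speed; a pose out of reach is approached as far as the arm can. A call with a gripper value outside its range is refused whole. The fingers move at their own pace and stop on an object; FORCE is the grip in N (left out, the last holds). Time passes only in rows, so rows that repeat a pose let the fingers close, or fill a call up. It gives the time, the measured TCP pose, the force and the opening at its end, in the units of the state.
- bot.sense(): the state, without advancing time (a new reading comes with each control period).
- bot.grab_frame(name): name is "side" or "top"; returns a dict with "img" (420x560x3 uint8, red, green, blue), "fx", "fy", "cx", "cy" (pixels), "origin" and "rotation" of the camera in the world. Camera axes: x right, y up, looking along -z (the intrinsics and any distortion apply to the point x, -y, -z); pixel columns grow to the right and rows downward; lengths in m; the calibration is good to about 2 mm. A picture is of the moment at which its call begins. There is no depth.
- bot.hand_in(): hands the job in, once; it reports no verdict.
The state is a dict: "clock": time; "joint_positions": joint angles; "joint_velocities": joint speeds; "joint_torque": joint torques, N m; "eef_pos": TCP position; "orientation": TCP orientation; "wrist_force": force on the tool from outside, world axes, zero at the start; "moment": the same for the moment, N m; "finger_gap": finger opening in m.
Only numpy, scipy, OpenCV 4.12 (cv2) and the standard library are available. Lean on these libraries where they do the work, as an engineer would, in place of code of your own. Each camera call takes 0.05 s, during which the arm holds its last target. There are 200 camera calls.

## Working session

There is one attempt and no reset: what is moved stays moved. The work goes in short steps, Python scripts to look and compute and a shell command to move; the robot and the scene stay as the last step left them, time stands still between calls to the robot, and variables do not carry over. Pictures are saved under pics/ and viewed, about 8 in all and at most 12, crops included, and the job is handed in when it is done.

```bash
ls; mkdir -p pics
python3 - <<'E'
from plant import bot
import cv2,numpy as np
print(bot.sense(), bot.pinch_z)
a=[]
for n in("top","side"):
    f=bot.grab_frame(n); cv2.imwrite(f"pics/{n}0.png",f["img"][:,:,::-1]); a.append(f)
    print(n,{k:(np.round(v,4).tolist() if k!="img" else 0) for k,v in f.items()})
E
```

```text
pics
{'clock': 0.0, 'joint_positions': array([57.66835313, 24.45126336,  4.23050222, 92.05048274, -1.95295889,
       63.64300848, -3.84600622]), 'joint_velocities': array([-0.058629  ,  0.01235484,  0.03067162, -0.00692556,  0.05324511,
       -0.04027471, -0.09041743]), 'joint_torque': array([ 7.50192721e-04, -9.49792457e+01,  3.76157060e+00, -4.63509893e+01,
        1.93601515e-02,  1.01822495e-02, -5.98355473e-05]), 'eef_pos': array([ 0.27184809, -0.6174121 ,  0.23060493]), 'orientation': array([ 1.79994136e+02,  7.23885944e-02, -6.62361748e+01]), 'wrist_force': array([-0.47593982, -1.30709595,  0.64973197]), 'moment': array([-0.00293011,  0.00816614, -0.02106491]), 'finger_gap': 0.08525809496512472} 0.0187
top {'img': 0, 'fx': 417.0406, 'fy': 417.0406, 'cx': 269.6144, 'cy': 218.1437, 'origin': [0.3092, -0.0568, 1.1379], 'rotation': [10.8328, -0.3755, -89.1277]}
side {'img': 0, 'fx': 449.877, 'fy': 449.877, 'cx': 277.7465, 'cy': 213.5484, 'origin': [0.0143, 0.4555, 0.8066], 'rotation': [45.3025, -0.5261, -134.1147]}
```

View pics/top0.png

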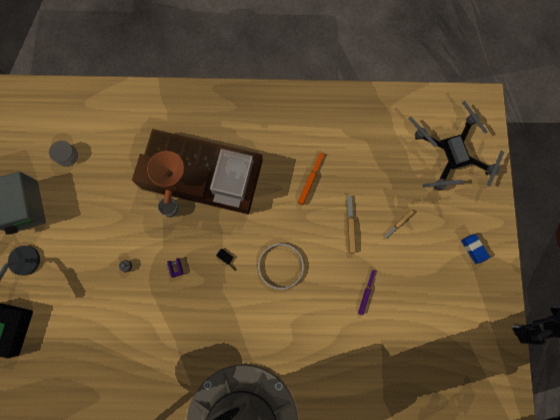

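View pics/side0.png

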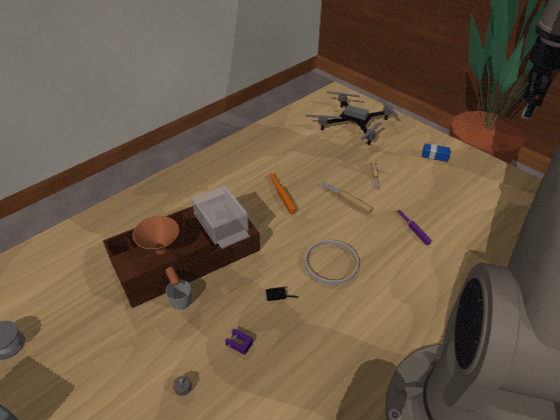

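Candidates for the blade in the top view: orange (312,178), purple (368,293), large wood/steel (351,225), small wood/steel (400,224). I choose the large wood/steel one at (351,225). Next, a close crop.

```bash
cat > h.py <<'E'
import numpy as np,cv2
from scipy.spatial.transform import Rotation as R
def ray(f,u,v):
    M=R.from_euler('xyz',f["rotation"],degrees=True).as_matrix()
    return np.array(f["origin"]),M@np.array([(u-f["cx"])/f["fx"],-(v-f["cy"])/f["fy"],-1])
def onz(f,u,v,z):
    o,d=ray(f,u,v); return o+d*(z-o[2])/d[2]
def proj(f,p):
    M=R.from_euler('xyz',f["rotation"],degrees=True).as_matrix()
    q=M.T@(np.array(p)-f["origin"]); return np.array([f["cx"]-f["fx"]*q[0]/q[2],f["cy"]+f["fy"]*q[1]/q[2]])
E
python3 - <<'E'
from h import *
import pickle
from plant import bot
fs={n:bot.grab_frame(n) for n in("top","side")}
pickle.dump(fs,open("f0.pkl","wb"))
t=fs["top"]["img"]; s=fs["side"]["img"]
def z(i,x,y,w,h,k): return cv2.resize(i[y:y+h,x:x+w],None,fx=k,fy=k,interpolation=cv2.INTER_CUBIC)
A=z(t,125,120,150,100,4)      # 600x400
B=z(t,325,180,100,80,2.5)     #250x200
C=z(s,310,140,100,80,3.5) #350x280
can=np.zeros((600,600,3),np.uint8); can[:400]=A; can[400:600,:250]=B; can[400:600,250:]=C[:200]
cv2.imwrite("pics/crop1.png",can[:,:,::-1])
for n,u,v in(("top",351,225),):
    print(onz(fs[n],u,v,.02))
# robot-base sanity
print(proj(fs["top"],[0,0,0.]),proj(fs["side"],[0,0,0.]))
# blade wood / steel mask
hsv=cv2.cvtColor(t,cv2.COLOR_RGB2HSV)
print(t[200:255:4,351].tolist(), t[225,335:370:2].tolist())
E
```

```text
[ 0.50779933 -0.28282331  0.02      ]
[242.47165435 421.51543019] [466.00035371 418.99400436]
[[104, 107, 101], [108, 109, 102], [104, 108, 101], [101, 103, 98], [93, 86, 76], [141, 104, 58], [144, 110, 60], [145, 112, 60], [146, 112, 62], [147, 112, 62], [147, 113, 62], [149, 112, 62], [148, 113, 63], [125, 96, 52]] [[150, 118, 71], [150, 120, 70], [151, 120, 70], [151, 121, 72], [150, 119, 69], [120, 94, 56], [105, 80, 46], [138, 103, 57], [147, 113, 64], [135, 102, 54], [87, 67, 41], [93, 73, 43], [98, 77, 45], [148, 117, 68], [146, 117, 68], [148, 117, 68], [146, 117, 70], [146, 116, 66]]
```

View pics/crop1.png

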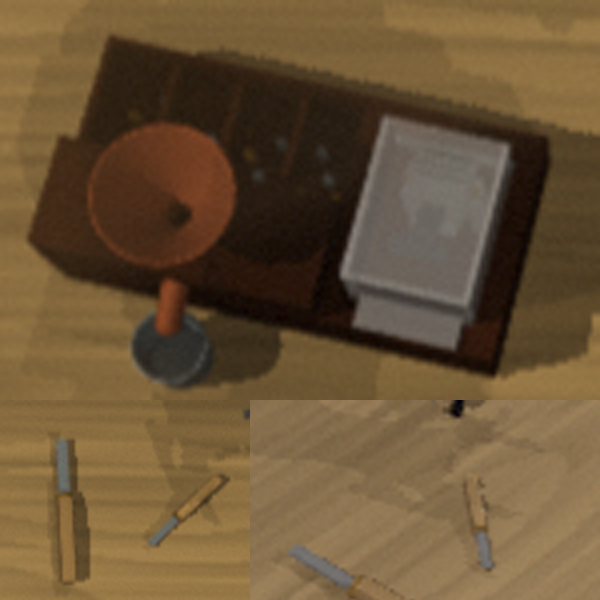

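The crop confirms the large wood/steel tool (steel end up, crop (65,440) to handle end (67,582)). The lip's outer edge runs (353,328)–(459,348) and the funnel rim is centred near (162,195).

Run:
```python
from h import *
import pickle
from scipy.optimize import least_squares
fs=pickle.load(open("f0.pkl","rb")); T=fs["top"];S=fs["side"]
c=lambda x,y:((x+.5)/4-.5+125,(y+.5)/4-.5+120)
obs=[(c(353,328),(-.074,.035,.062)),(c(459,348),(-.074,-.035,.062)),(c(162,195),(-.037,.155,.148)),(c(548,140),(.085,-.060,.06)),(c(110,37),(.085,.25,.06))]
def W(p,q): 
    a=p[2];return np.array([p[0]+q[0]*np.cos(a)-q[1]*np.sin(a),p[1]+q[0]*np.sin(a)+q[1]*np.cos(a),q[2]])
use=[0,1,2,3]
r=least_squares(lambda p:np.concatenate([proj(T,W(p,obs[i][1]))-obs[i][0] for i in use]),[.65,0,-.2],loss='soft_l1')
print(r.x,np.degrees(r.x[2]));print(r.fun.reshape(-1,2).round(2))
for o,q in obs: print(q,proj(T,W(r.x,q))-o)
# draw predictions on side view
def z(f,x,y,w,h,k,pts):
    i=cv2.resize(f["img"][y:y+h,x:x+w],None,fx=k,fy=k,interpolation=cv2.INTER_CUBIC)
    for p in pts:
        u=(proj(f,p)-[x,y]+.5)*k-.5
        cv2.drawMarker(i,tuple(int(round(a)) for a in u),(0,255,0),cv2.MARKER_CROSS,9,1)
    return i
qs=[(-.075,-.06,.06),(-.075,-.06,0),(.085,-.06,.06),(-.074,.035,.062),(-.074,-.035,.062),(-.075,.018,.05),(-.075,-.018,.05),(-.075,.25,.09),(-.075,.25,0)]+[(-.037+.046*np.cos(t),.155+.046*np.sin(t),.148) for t in np.linspace(0,5.5,8)]
pts=[W(r.x,q) for q in qs]
# blade: fit from steel & handle in top view crop
b=lambda x,y:((x-0+.5)/2.5-.5+325,(y-400+.5)/2.5-.5+180)
tip=onz(T,*b(64,440),.0115); mid=onz(T,*b(66,492),.01); end=onz(T,*b(67,582),.02)
print("tip",tip,"mid",mid,"end",end, "len",np.linalg.norm((tip-end)[:2]),np.linalg.norm((tip-mid)[:2]))
A=z(S,95,170,180,140,4,pts); B=z(T,330,185,50,80,5,[tip,end]); 
can=np.zeros((560,800,3),np.uint8)
B2=z(S,300,165,90,60,3,[tip,end])
can[:,:720]=A
cv2.imwrite("pics/c2.png",can[:,:,::-1]); 
C=np.zeros((400,800,3),np.uint8);C[:,:250]=B;C[:180,260:530]=B2;C[:400,530:]=z(T,225,165,45,67,6,pts)[:400,:270];cv2.imwrite("pics/c3.png",C[:,:,::-1])
```

```text
[ 0.62240275  0.03970776 -0.21391259] -12.256288581938268
[[ 0.15 -0.15]
 [-0.64  0.77]
 [ 0.17  0.14]
 [ 0.23 -0.82]]
(-0.074, 0.035, 0.062) [ 0.14855282 -0.14675406]
(-0.074, -0.035, 0.062) [-0.64484836  0.76542834]
(-0.037, 0.155, 0.148) [0.16807585 0.1371047 ]
(0.085, -0.06, 0.06) [ 0.23038398 -0.81705007]
(0.085, 0.25, 0.06) [-0.44097519  0.17730456]
tip [ 0.59205424 -0.28437077  0.0115    ] mid [ 0.53339676 -0.28563334  0.01      ] end [ 0.4326959 -0.2825559  0.02     ] len 0.159368678354175 0.058671063472964455
```

View pics/c2.png

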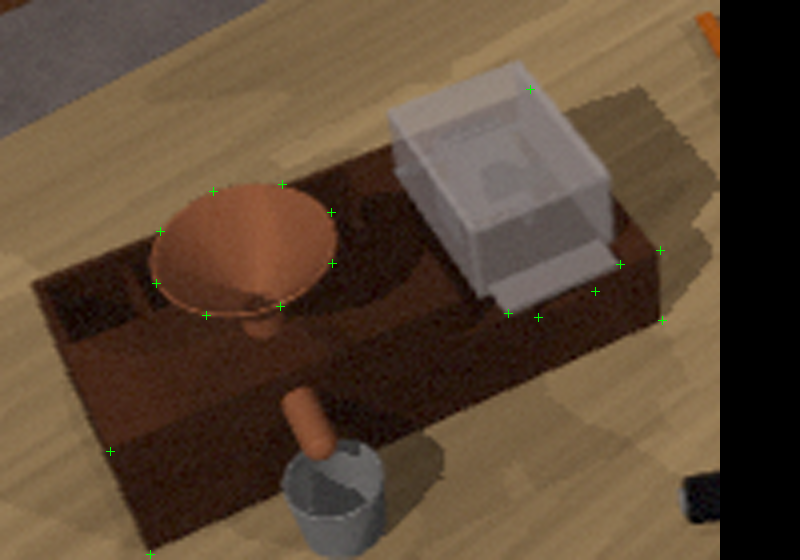

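View pics/c3.png

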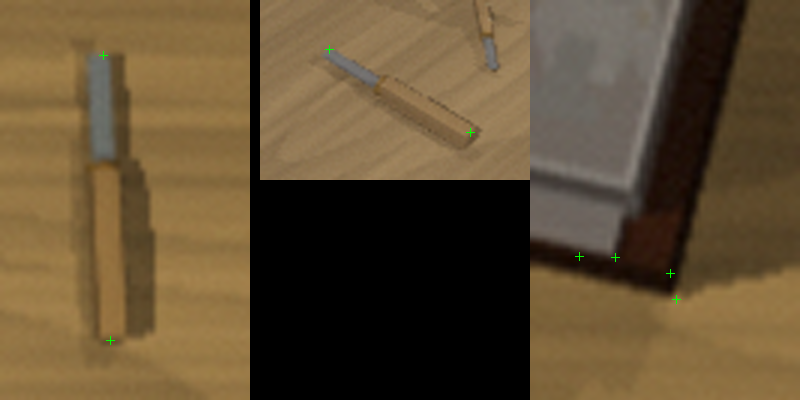

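Both views agree to about 1–2 mm: organizer origin (0.622, 0.040), yaw -12.3°; blade origin (0.480, -0.283), yaw -0.65°. I'll grasp the front of the handle, and need a helper that computes the shift.

```bash
cat > go.py <<'E'
# usage: go.py w x y z yaw [pitchtilt]   (world TCP) | go.py o x y z  (organizer mm, yaw aligned) : prints slide cm / angular rad
import sys; from h import *; from plant import bot
s=bot.sense(); a=[float(v) for v in sys.argv[2:]]
if sys.argv[1]=='o':
    th=-.2139; p=np.array([.6224+(a[0]*np.cos(th)-a[1]*np.sin(th))/1e3,.0397+(a[0]*np.sin(th)+a[1]*np.cos(th))/1e3,a[2]/1e3]); yaw=-90+np.degrees(th)
else: p=np.array(a[:3]); yaw=a[3]
C=R.from_euler('xyz',s["orientation"],degrees=True); D=R.from_euler('xyz',[180,0,yaw],degrees=True)
print("slide",(C.inv().apply(p-s["eef_pos"])*100).round(2),"ang",(C.inv()*D).as_rotvec().round(4),"t",s["clock"].__round__(2),"F",np.round(s["wrist_force"],1))
q=(s["eef_pos"][:2]-[.6224,.0397]); th=-.2139
print("org TCP mm",[round(1e3*v,1) for v in(q[0]*np.cos(th)+q[1]*np.sin(th),-q[0]*np.sin(th)+q[1]*np.cos(th),s["eef_pos"][2])],"gap",round(s["finger_gap"],4),s["orientation"].round(2))
E
python3 go.py w .510 -.2835 .12 -90.65;python3 go.py w .510 -.2835 .004 -90.65
```

```text
slide [-20.97 -35.25  11.1 ] ang [2.00e-04 8.00e-04 4.26e-01] t 0.2 F [0.1 0.7 0.9]
org TCP mm [np.float64(-203.0), np.float64(-716.7), np.float64(230.9)] gap 0.0853 [ 1.800e+02  5.000e-02 -6.624e+01]
slide [-20.96 -35.25  22.7 ] ang [2.00e-04 8.00e-04 4.26e-01] t 0.2 F [0.1 0.7 0.9]
org TCP mm [np.float64(-203.0), np.float64(-716.7), np.float64(230.9)] gap 0.0853 [ 1.800e+02  5.000e-02 -6.624e+01]
```

```bash
python3 -m inch '{"slide":[[-21,-35.2,11],[-21,-35.2,11],[-21,-35.2,11],[-21,-35.2,11],[-21,-35.2,11],[-21,-35.2,11],[-21,-35.2,11],[-21,-35.2,11]],"angular":[[0,0,0.426],[0,0,0.426],[0,0,0.426],[0,0,0.426],[0,0,0.426],[0,0,0.426],[0,0,0.426],[0,0,0.426]],"gripper":[0.6,0.6,0.6,0.6,0.6,0.6,0.6,0.6]}' 60; python3 go.py w .510 -.2835 .12 -90.65;python3 go.py w .510 -.2835 .004 -90.65
```

```text
clock: 0.87
eef_pos: [0.458, -0.3556, 0.1452]
orientation: [-180.0, -0.0, -90.7]
wrist_force: [0.9, -0.9, 0.4]
finger_gap: 0.0512
slide [-7.27 -5.12  2.52] ang [-0.0002 -0.0001 -0.0001] t 0.87 F [ 0.9 -0.9  0.4]
org TCP mm [np.float64(-76.8), np.float64(-421.2), np.float64(145.2)] gap 0.0512 [-179.99   -0.    -90.65]
slide [-7.27 -5.12 14.12] ang [-0.0002 -0.0001 -0.0001] t 0.87 F [ 0.9 -0.9  0.4]
org TCP mm [np.float64(-76.8), np.float64(-421.2), np.float64(145.2)] gap 0.0512 [-179.99   -0.    -90.65]
```

```bash
python3 -m inch '{"slide":[[-6,-4,0],[-6,-4,2],[-6,-4,4],[-6,-4,4],[-6,-4,4],[-6,-4,4],[-6,-4,4],[-6,-4,4]],"angular":[[0,0,0],[0,0,0],[0,0,0],[0,0,0],[0,0,0],[0,0,0],[0,0,0],[0,0,0]],"gripper":[0.6,0.6,0.6,0.6,0.6,0.6,0.6,0.6]}'; python3 go.py w .510 -.2835 .004 -90.65
```

```text
clock: 1.53
eef_pos: [0.4978, -0.299, 0.1066]
orientation: [-179.9, -0.0, -90.7]
wrist_force: [0.6, 1.0, -0.4]
finger_gap: 0.0511
slide [-1.57 -1.18 10.26] ang [-0.0013 -0.0008 -0.0017] t 1.53 F [ 0.6  1.  -0.4]
org TCP mm [np.float64(-49.9), np.float64(-357.4), np.float64(106.6)] gap 0.0511 [-1.7993e+02 -4.0000e-02 -9.0740e+01]
```

```bash
python3 -m inch '{"slide":[[-1.6,-1.2,2],[-1.6,-1.2,4.5],[-1.6,-1.2,7],[-1.6,-1.2,9],[-1.6,-1.2,10],[-1.6,-1.2,10.2],[-1.6,-1.2,10.2],[-1.6,-1.2,10.2]],"angular":[[0,0,0],[0,0,0],[0,0,0],[0,0,0],[0,0,0],[0,0,0],[0,0,0],[0,0,0]],"gripper":[0.6,0.6,0.6,0.6,0.6,0.6,0.6,0.6]}'; python3 go.py w .510 -.2835 .004 -90.65
python3 - <<'E'
from h import *
from plant import bot
f=bot.grab_frame("side");g=bot.grab_frame("top")
a=cv2.resize(f["img"][130:240,290:410],None,fx=3.5,fy=3.5);b=cv2.resize(g["img"][170:280,300:400],None,fx=3.5,fy=3.5)
cv2.imwrite("pics/g1.png",np.hstack([a,b])[:,:,::-1])
E
```

```text
clock: 2.2
eef_pos: [0.5106, -0.2825, 0.0047]
orientation: [-179.9, -0.0, -90.7]
wrist_force: [0.0, -0.7, -0.3]
finger_gap: 0.0516
slide [0.1  0.06 0.07] ang [-0.0013 -0.0005 -0.0004] t 2.2 F [ 0.  -0.7 -0.3]
org TCP mm [np.float64(-40.8), np.float64(-338.6), np.float64(4.7)] gap 0.0516 [-1.7993e+02 -3.0000e-02 -9.0670e+01]
```

View pics/g1.png

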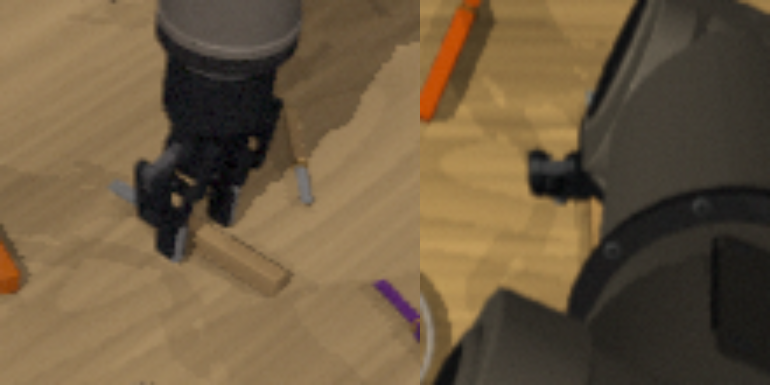

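Fingers straddle the handle's front part (side crop (170,240) and (225,215)). Closing.

```bash
python3 -m inch '{"slide":[[0,0,0],[0,0,0],[0,0,0],[0,0,0],[0,0,0],[0,0,0],[0,0,0],[0,0,0]],"angular":[[0,0,0],[0,0,0],[0,0,0],[0,0,0],[0,0,0],[0,0,0],[0,0,0],[0,0,0]],"gripper":[0,0,0,0,0,0,0,0]}' 90
python3 -m inch '{"slide":[[0,0,-1],[0,0,-3],[0,0,-6],[0,0,-9],[0,0,-11],[0,0,-11],[0,0,-11],[0,0,-11]],"angular":[[0,0,0],[0,0,0],[0,0,0],[0,0,0],[0,0,0],[0,0,0],[0,0,0],[0,0,0]],"gripper":[0,0,0,0,0,0,0,0]}'; python3 go.py o -190 0 90; python3 -c "
from h import *
from plant import bot
import pickle
fs={n:bot.grab_frame(n) for n in('top','side')};pickle.dump(fs,open('f1.pkl','wb'))
f=fs['side'];a=cv2.resize(f['img'][90:220,250:400],None,fx=4,fy=4,interpolation=cv2.INTER_CUBIC);cv2.imwrite('pics/g2.png',a[:,:,::-1])
s=bot.sense();C=R.from_euler('xyz',s['orientation'],degrees=True);
for zz in (-.0057,0): print(proj(f,s['eef_pos']+C.apply([0,-.0825,zz])))"
```

```text
clock: 2.97
eef_pos: [0.5103, -0.282, 0.0044]
orientation: [-180.0, -0.0, -90.7]
wrist_force: [-3.4, 1.9, 12.5]
finger_gap: 0.0139
clock: 3.63
eef_pos: [0.5097, -0.2817, 0.1134]
orientation: [180.0, 0.0, -90.6]
wrist_force: [0.2, -1.0, -0.8]
finger_gap: 0.014
slide [-36.09   7.7    2.35] ang [3.000e-04 2.000e-04 2.027e-01] t 3.63 F [ 0.2 -1.  -0.8]
org TCP mm [np.float64(-41.9), np.float64(-338.0), np.float64(113.4)] gap 0.014 [ 1.7998e+02  1.0000e-02 -9.0640e+01]
[325.45507507 149.51809566]
[325.26958553 151.32999273]
```

View pics/g2.png

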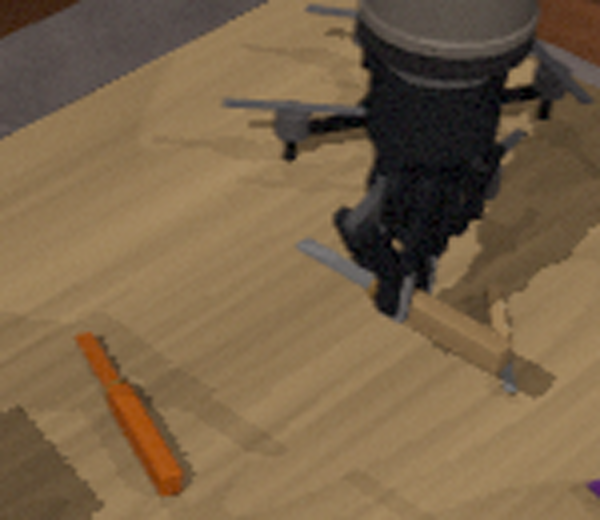

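The tip is at side pixel (326,151), about where predicted: the blade is level in the grip. Moving to stand in front of the notch.

```bash
python3 -m inch '{"slide":[[-3,4,0],[-6,7.7,0],[-10,7.7,0],[-14,7.7,0],[-18,7.7,0],[-22,7.7,0],[-26,7.7,0],[-30,7.7,0]],"angular":[[0,0,0.02],[0,0,0.05],[0,0,0.08],[0,0,0.11],[0,0,0.14],[0,0,0.17],[0,0,0.2],[0,0,0.203]],"gripper":[0,0,0,0,0,0,0,0]}'; python3 go.py o -180 0 70
```

```text
clock: 4.4
eef_pos: [0.4355, 0.0207, 0.1131]
orientation: [179.9, -0.0, -102.4]
wrist_force: [1.4, -0.1, -1.0]
finger_gap: 0.0132
slide [-5.82  0.15  4.3 ] ang [ 0.001  -0.0004 -0.0026] t 4.4 F [ 1.4 -0.1 -1. ]
org TCP mm [np.float64(-178.6), np.float64(-58.2), np.float64(113.1)] gap 0.0132 [ 1.7994e+02 -2.0000e-02 -1.0241e+02]
```

```bash
python3 -m inch '{"slide":[[-3,0,0],[-5.5,0,1],[-5.8,0,3],[-5.8,0,5],[-5.8,0,6.3],[-5.8,0,6.3],[-5.8,0,6.3],[-5.8,0,6.3]],"angular":[[0,0,0],[0,0,0],[0,0,0],[0,0,0],[0,0,0],[0,0,0],[0,0,0],[0,0,0]],"gripper":[0,0,0,0,0,0,0,0]}'; python3 go.py o -175 0 51; python3 -c "
from h import *
from plant import bot
import pickle
fs={n:bot.grab_frame(n) for n in('top','side')};pickle.dump(fs,open('f2.pkl','wb'))
a=cv2.resize(fs['side']['img'][200:270,190:290],None,fx=8,fy=8,interpolation=cv2.INTER_CUBIC)
a=cv2.convertScaleAbs(a,alpha=1.6)
f=fs['side'];s=bot.sense();C=R.from_euler('xyz',s['orientation'],degrees=True)
for zz in(0,-.0057):
  for y in(-.0825,-.05):print(((proj(f,s['eef_pos']+C.apply([0,y,zz]))-[190,200]+.5)*8-.5).round(1))
cv2.imwrite('pics/n1.png',a[:,:,::-1])"
```

```text
clock: 5.07
eef_pos: [0.4489, 0.0755, 0.0509]
orientation: [180.0, 0.0, -102.3]
wrist_force: [0.5, -0.4, -0.9]
finger_gap: 0.0139
slide [-0.18 -0.21 -0.01] ang [ 0.0002  0.     -0.0006] t 5.07 F [ 0.5 -0.4 -0.9]
org TCP mm [np.float64(-177.1), np.float64(-1.8), np.float64(50.9)] gap 0.0139 [ 179.99    0.   -102.29]
[413.1 407.2]
[470.8 485.6]
[412.1 393.6]
[470.  472.1]
```

View pics/n1.png

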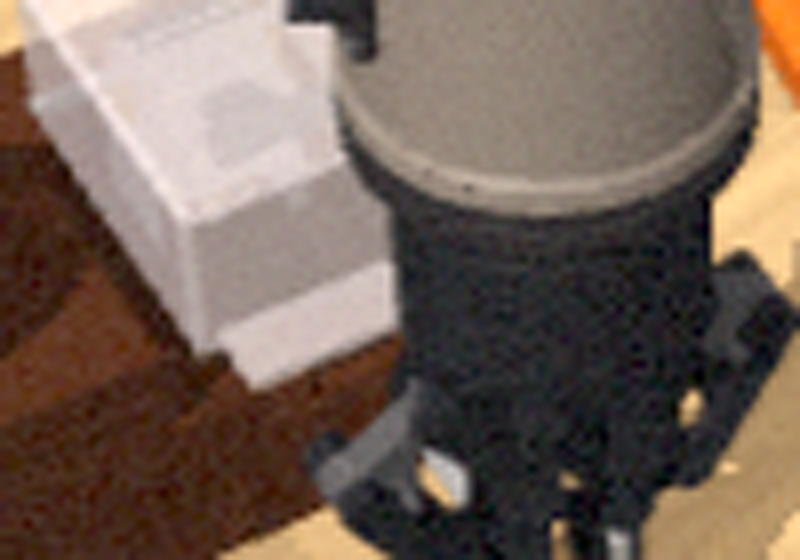

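The gripper hides the tip here, but the lip is visible unmoved at (310,325). Inserting slowly and checking the force.

```bash
python3 -m inch '{"slide":[[-0.18,-0.4,0],[-0.18,-0.8,0],[-0.18,-1.2,0],[-0.18,-1.6,0],[-0.18,-2.0,0],[-0.18,-2.4,0],[-0.18,-2.8,0],[-0.18,-3.2,0]],"angular":[[0,0,0],[0,0,0],[0,0,0],[0,0,0],[0,0,0],[0,0,0],[0,0,0],[0,0,0]],"gripper":[0,0,0,0,0,0,0,0]}'; python3 go.py o -144 0 51; python3 -c "
from h import *
from plant import bot
import pickle
fs={n:bot.grab_frame(n) for n in('top','side')};pickle.dump(fs,open('f3.pkl','wb'))"
```

```text
clock: 5.83
eef_pos: [0.4808, 0.0704, 0.0505]
orientation: [180.0, 0.0, -102.3]
wrist_force: [-0.9, -0.2, -1.1]
finger_gap: 0.0137
slide [-0.   -0.09 -0.05] ang [ 0.0001  0.     -0.0005] t 5.83 F [-0.9 -0.2 -1.1]
org TCP mm [np.float64(-144.9), np.float64(-0.0), np.float64(50.5)] gap 0.0137 [ 179.99    0.   -102.28]
```

```bash
python3 -m inch '{"slide":[[0,0,-0.4],[0,-0.02,-1.0],[0,-0.06,-1.6],[0,-0.15,-2.26],[0,-0.28,-2.95],[0,-0.46,-3.63],[0,-0.67,-4.3],[0,-0.92,-4.96]],"angular":[[0,0,0],[0,0,0],[0,0,0],[0,0,0],[0,0,0],[0,0,0],[0,0,0],[0,0,0]],"gripper":[0,0,0,0,0,0,0,0]}'; python3 go.py o -144 0 51; python3 -c "
from h import *
from plant import bot
import pickle
fs={n:bot.grab_frame(n) for n in('top','side')};pickle.dump(fs,open('f4.pkl','wb'))
a=cv2.resize(fs['side']['img'][150:290,170:310],None,fx=3,fy=3,interpolation=cv2.INTER_CUBIC)
b=cv2.resize(fs['top']['img'][110:250,140:270],None,fx=3,fy=3,interpolation=cv2.INTER_CUBIC)
cv2.imwrite('pics/l1.png',cv2.convertScaleAbs(np.hstack([a,b]),alpha=1.4)[:,:,::-1])"
```

```text
clock: 6.6
eef_pos: [0.4897, 0.0686, 0.1011]
orientation: [-180.0, 0.0, -102.3]
wrist_force: [-0.5, 0.8, -1.6]
finger_gap: 0.0135
slide [0.01 0.82 5.01] ang [-0.0004  0.0002 -0.0004] t 6.6 F [-0.5  0.8 -1.6]
org TCP mm [np.float64(-135.8), np.float64(0.0), np.float64(101.1)] gap 0.0135 [-1.7998e+02  1.0000e-02 -1.0228e+02]
```

View pics/l1.png

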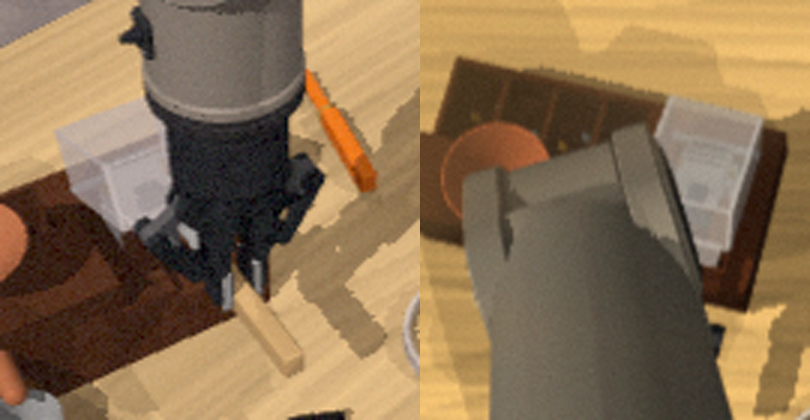

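The hood is tilted open about 0.4 rad on the blade (side crop (110,165)), and the fingers are clear of it. Continuing along the arc.

```bash
python3 -m inch '{"slide":[[0,-0.4,-0.85],[0,-0.86,-1.66],[0,-1.39,-2.43],[0,-1.98,-3.16],[0,-2.62,-3.84],[0,-3.32,-4.46],[0,-4.07,-5.03],[0,-4.85,-5.53]],"angular":[[0,0,0],[0,0,0],[0,0,0],[0,0,0],[0,0,0],[0,0,0],[0,0,0],[0,0,0]],"gripper":[0,0,0,0,0,0,0,0]}'; python3 go.py o -144 0 51
python3 -m inch '{"slide":[[0,-0.62,-0.34],[0,-1.25,-0.64],[0,-1.9,-0.9],[0,-2.57,-1.12],[0,-3.25,-1.3],[0,-3.93,-1.44],[0,-4.63,-1.54],[0,-5.1,-1.58]],"angular":[[0,0,0],[0,0,0],[0,0,0],[0,0,0],[0,0,0],[0,0,0],[0,0,0],[0,0,0]],"gripper":[0,0,0,0,0,0,0,0]}'; python3 go.py o -144 0 51
 python3 -c "
from h import *
from plant import bot
import pickle
fs={n:bot.grab_frame(n) for n in('top','side')};pickle.dump(fs,open('f5.pkl','wb'))
a=cv2.resize(fs['side']['img'][110:290,150:330],None,fx=2.5,fy=2.5,interpolation=cv2.INTER_CUBIC)
b=cv2.resize(fs['top']['img'][70:250,140:270],None,fx=2.5,fy=2.5,interpolation=cv2.INTER_CUBIC)
cv2.imwrite('pics/l2.png',cv2.convertScaleAbs(np.hstack([a,b]),alpha=1.4)[:,:,::-1])"
```

```text
clock: 7.37
eef_pos: [0.5377, 0.0581, 0.1562]
orientation: [-180.0, 0.0, -102.3]
wrist_force: [-0.6, -0.1, -0.9]
finger_gap: 0.0137
slide [1.000e-02 5.730e+00 1.051e+01] ang [-0.0003  0.0002 -0.0003] t 7.37 F [-0.6 -0.1 -0.9]
org TCP mm [np.float64(-86.7), np.float64(0.0), np.float64(156.2)] gap 0.0137 [-1.7999e+02  1.0000e-02 -1.0227e+02]
clock: 8.03
eef_pos: [0.5876, 0.0472, 0.1713]
orientation: [-180.0, 0.0, -102.3]
wrist_force: [-0.8, -0.1, -0.2]
finger_gap: 0.0137
slide [ 0.   10.84 12.03] ang [-0.0002  0.0001 -0.0005] t 8.03 F [-0.8 -0.1 -0.2]
org TCP mm [np.float64(-35.6), np.float64(-0.1), np.float64(171.3)] gap 0.0137 [-179.99    0.   -102.29]
```

View pics/l2.png

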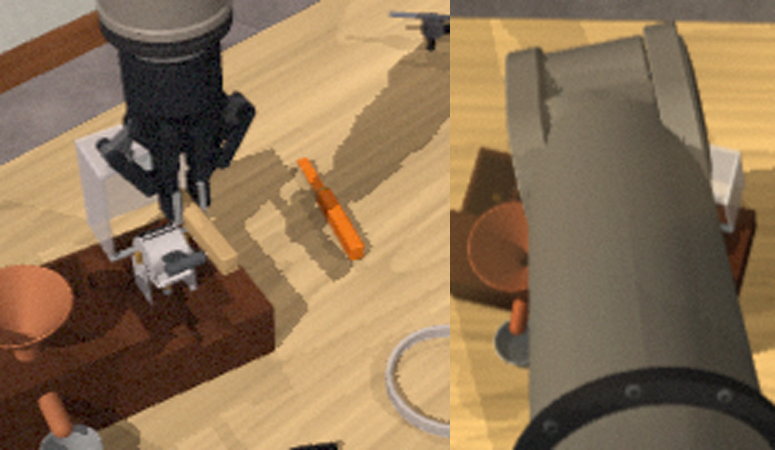

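The hood stands upright, propped by the blade (side crop (100,190)), and the dial is exposed at (165,260). Backing off and returning the blade to its old, clear spot.

```bash
python3 go.py w .510 -.2817 .10 -90.65; python3 -m inch '{"slide":[[0,2,0],[0,5,0],[1,8,0],[4,9,0],[8,9,0],[12,9,0],[16,8,0],[20,6,0]],"angular":[[0,0,0],[0,0,0],[0,0,0],[0,0,-0.05],[0,0,-0.1],[0,0,-0.15],[0,0,-0.2],[0,0,-0.203]],"gripper":[0,0,0,0,0,0,0,0]}'; python3 go.py w .510 -.2817 .10 -90.65
```

```text
slide [33.79  0.56  7.11] ang [-2.000e-04  1.000e-04 -2.033e-01] t 8.13 F [ 0.   1.  -0.4]
org TCP mm [np.float64(-35.8), np.float64(-0.1), np.float64(171.1)] gap 0.0137 [-1.7999e+02  1.0000e-02 -1.0230e+02]
clock: 8.8
eef_pos: [0.4828, -0.134, 0.1716]
orientation: [180.0, 0.0, -90.4]
wrist_force: [2.1, 0.4, -0.7]
finger_gap: 0.0138
slide [14.75 -2.83  7.16] ang [0.0002 0.     0.0039] t 8.8 F [ 2.1  0.4 -0.7]
org TCP mm [np.float64(-99.6), np.float64(-199.3), np.float64(171.6)] gap 0.0138 [179.99   0.   -90.43]
```

```bash
python3 -m inch '{"slide":[[4,-1,1],[8,-2,2.5],[12,-2.8,4.5],[14.8,-2.8,6],[14.8,-2.8,8],[14.8,-2.8,10],[14.8,-2.8,12],[14.8,-2.8,13]],"angular":[[0,0,0.004],[0,0,0.004],[0,0,0.004],[0,0,0.004],[0,0,0.004],[0,0,0.004],[0,0,0.004],[0,0,0.004]],"gripper":[0,0,0,0,0,0,0,0]}'; python3 go.py w .510 -.2817 .005 -90.65
```

```text
clock: 9.47
eef_pos: [0.5099, -0.2801, 0.0389]
orientation: [179.9, 0.1, -90.9]
wrist_force: [-1.4, -0.2, -1.0]
finger_gap: 0.014
slide [ 0.17 -0.02  3.39] ang [ 0.0024  0.0012 -0.0041] t 9.47 F [-1.4 -0.2 -1. ]
org TCP mm [np.float64(-42.1), np.float64(-336.4), np.float64(38.9)] gap 0.014 [ 1.7986e+02  7.0000e-02 -9.0890e+01]
```

```bash
python3 -m inch '{"slide":[[0.1,0,1],[0.1,0,1.8],[0.1,0,2.4],[0.1,0,2.7],[0.1,0,2.9],[0.1,0,3.0],[0.1,0,3.1],[0.1,0,3.1]],"angular":[[0,0,0],[0,0,0],[0,0,0],[0,0,0],[0,0,0],[0,0,0],[0,0,0],[0,0,0]],"gripper":[0,0,0,0,0,0,0,0]}'; python3 go.py w .510 -.2817 .005 -90.65
```

```text
clock: 10.13
eef_pos: [0.5112, -0.2816, 0.0105]
orientation: [-180.0, -0.0, -90.9]
wrist_force: [-0.2, 0.2, -0.7]
finger_gap: 0.0136
slide [0.01 0.12 0.55] ang [-0.0005 -0.0001 -0.0039] t 10.13 F [-0.2  0.2 -0.7]
org TCP mm [np.float64(-40.4), np.float64(-337.6), np.float64(10.5)] gap 0.0136 [-1.7997e+02 -1.0000e-02 -9.0880e+01]
```

```bash
python3 -m inch '{"slide":[[0,0,0.1],[0,0,0.2],[0,0,0.3],[0,0,0.4],[0,0,0.45],[0,0,0.45],[0,0,0.45],[0,0,0.45]],"angular":[[0,0,0],[0,0,0],[0,0,0],[0,0,0],[0,0,0],[0,0,0],[0,0,0],[0,0,0]],"gripper":[0,0,0,0,0,0,0,0]}'; python3 -m inch '{"slide":[[0,0,0],[0,0,0],[0,0,0],[0,0,0],[0,0,0],[0,0,0],[0,0,0],[0,0,0]],"angular":[[0,0,0],[0,0,0],[0,0,0],[0,0,0],[0,0,0],[0,0,0],[0,0,0],[0,0,0]],"gripper":[0.2,0.3,0.5,0.5,0.5,0.5,0.5,0.5]}' 40;python3 go.py w .510 -.2817 .005 -90.65
```

```text
clock: 10.8
eef_pos: [0.5111, -0.2816, 0.0058]
orientation: [-180.0, 0.0, -90.9]
wrist_force: [-0.8, 0.1, -1.9]
finger_gap: 0.0136
clock: 11.47
eef_pos: [0.5111, -0.2816, 0.0058]
orientation: [-180.0, 0.0, -90.9]
wrist_force: [0.5, -0.0, 0.7]
finger_gap: 0.043
slide [0.01 0.11 0.08] ang [-0.      0.     -0.0039] t 11.47 F [ 0.5 -0.   0.7]
org TCP mm [np.float64(-40.6), np.float64(-337.6), np.float64(5.8)] gap 0.043 [-180.      0.    -90.88]
```

```bash
python3 -m inch '{"slide":[[0,0,-1],[0,0,-3],[0,0,-6],[0,0,-9],[0,0,-12],[-3,0,-15],[-6,0,-17],[-9,0,-18]],"angular":[[0,0,0],[0,0,0],[0,0,0],[0,0,0],[0,0,0.04],[0,0,0.08],[0,0,0.14],[0,0,0.2]],"gripper":[0.5,0.5,0.5,0.5,0.5,0,0,0]}'; python3 go.py o -26 0 185
 python3 -c "
from h import *
from plant import bot
import pickle
fs={n:bot.grab_frame(n) for n in('top','side')};pickle.dump(fs,open('f6.pkl','wb'))
f=fs['side'];b=cv2.resize(f['img'][100:330,130:400],None,fx=2.6,fy=2.6,interpolation=cv2.INTER_CUBIC)
cv2.imwrite('pics/p1.png',cv2.convertScaleAbs(b,alpha=1.3)[:,:,::-1])"
```

```text
clock: 12.13
eef_pos: [0.5132, -0.1911, 0.1895]
orientation: [-179.8, 0.0, -102.6]
wrist_force: [0.8, 0.7, 0.1]
finger_gap: 0.0068
slide [-24.89  -3.03   0.47] ang [-0.0042  0.0001 -0.0056] t 12.13 F [0.8 0.7 0.1]
org TCP mm [np.float64(-57.7), np.float64(-248.8), np.float64(189.5)] gap 0.0068 [-179.76    0.   -102.58]
```

View pics/p1.png

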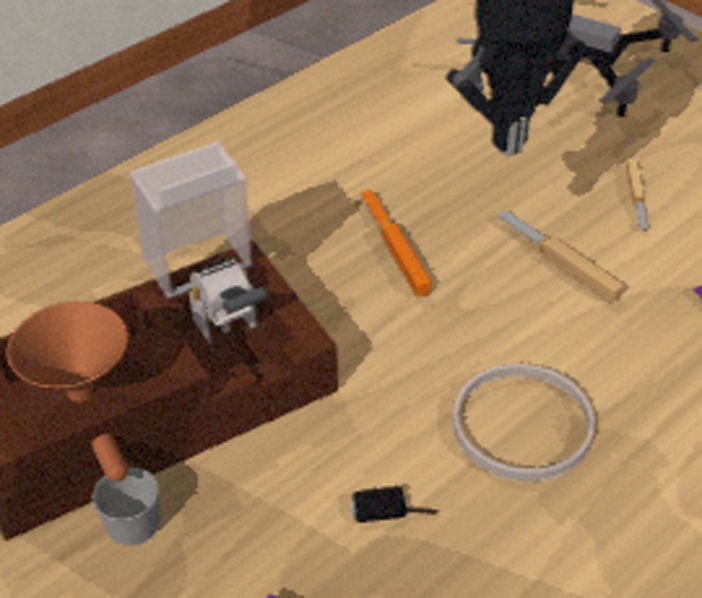

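The hood is upright at (190,215), the blade lies flat at (560,255), and the bystanders are in place. The roller is at (242,298). Moving over the dial.

```bash
python3 -c "
from h import *
import pickle
f=pickle.load(open('f6.pkl','rb'))['side'];t=-.2139;x=-.023
print((proj(f,[.6224+x*np.cos(t),.0397+x*np.sin(t),.102])-[130,100])*2.6)"
python3 -m inch '{"slide":[[-4,-1.5,0],[-8,-3,0],[-12,-3,0],[-16,-3,0],[-20,-3,0],[-23.5,-3,1],[-24.9,-3,2],[-24.9,-3,3]],"angular":[[0,0,0],[0,0,0],[0,0,0],[0,0,0],[0,0,0],[0,0,0],[-0.004,0,-0.005],[-0.004,0,-0.005]],"gripper":[0,0,0,0,0,0,0,0]}' 40; python3 go.py o -26 0 112
```

```text
[244.43408138 298.87521039]
clock: 12.9
eef_pos: [0.5954, 0.0495, 0.1557]
orientation: [179.8, 0.1, -101.7]
wrist_force: [0.1, -0.5, 0.7]
finger_gap: 0.0003
slide [ 0.4  -0.27  4.36] ang [0.004  0.0015 0.0095] t 12.9 F [ 0.1 -0.5  0.7]
org TCP mm [np.float64(-28.5), np.float64(3.9), np.float64(155.7)] gap 0.0003 [ 1.7977e+02  9.0000e-02 -1.0171e+02]
```

```bash
python3 -m inch '{"slide":[[0.2,-0.1,1],[0.2,-0.1,2],[0.2,-0.1,3],[0.2,-0.1,3.7],[0.2,-0.1,4.2],[0.2,-0.1,4.2],[0.2,-0.1,4.2],[0.2,-0.1,4.2]],"angular":[[0,0,0],[0,0,0],[0,0,0],[0,0,0],[0,0,0],[0,0,0],[0,0,0],[0,0,0]],"gripper":[0,0,0,0,0,0,0,0]}'; python3 go.py o -27 0 70;python3 go.py o -27 0 49
```

```text
clock: 13.57
eef_pos: [0.5956, 0.043, 0.1142]
orientation: [179.8, 0.0, -102.1]
wrist_force: [0.6, -0.7, 0.1]
finger_gap: -0.0002
slide [-0.24 -0.01  4.42] ang [0.0035 0.0003 0.0033] t 13.57 F [ 0.6 -0.7  0.1]
org TCP mm [np.float64(-26.9), np.float64(-2.4), np.float64(114.2)] gap -0.0002 [ 1.7980e+02  2.0000e-02 -1.0206e+02]
slide [-0.24 -0.01  6.52] ang [0.0035 0.0003 0.0033] t 13.57 F [ 0.6 -0.7  0.1]
org TCP mm [np.float64(-26.9), np.float64(-2.4), np.float64(114.2)] gap -0.0002 [ 1.7980e+02  2.0000e-02 -1.0206e+02]
```

Now press to about z = 66 mm, slowly.

```bash
python3 -m inch '{"slide":[[-0.2,0,0.6],[-0.2,0,1.2],[-0.2,0,1.8],[-0.2,0,2.4],[-0.2,0,3.0],[-0.2,0,3.6],[-0.2,0,4.2],[-0.2,0,4.8]],"angular":[[0.003,0,0],[0.003,0,0],[0.003,0,0],[0.003,0,0],[0.003,0,0],[0.003,0,0],[0.003,0,0],[0.003,0,0]],"gripper":[0,0,0,0,0,0,0,0]}'; python3 go.py o -27 0 49
```

```text
clock: 14.23
eef_pos: [0.5955, 0.0457, 0.0656]
orientation: [180.0, 0.0, -102.0]
wrist_force: [-0.3, -0.2, 8.2]
finger_gap: -0.0003
slide [ 0.01 -0.05  1.66] ang [0.0007 0.0005 0.0041] t 14.23 F [-0.3 -0.2  8.2]
org TCP mm [np.float64(-27.5), np.float64(0.1), np.float64(65.6)] gap -0.0003 [ 1.7996e+02  3.0000e-02 -1.0202e+02]
```

```bash
python3 -m inch '{"slide":[[0,0,0.3],[0,0,0.6],[0,0,0.9],[0,0,1.2],[0,0,1.4],[0,0,1.5],[0,0,1.6],[0,0,1.6]],"angular":[[0,0,0],[0,0,0],[0,0,0],[0,0,0],[0,0,0],[0,0,0],[0,0,0],[0,0,0]],"gripper":[0,0,0,0,0,0,0,0]}'; python3 go.py o -27 0 49
 python3 -c "
from h import *
from plant import bot
import pickle
fs={n:bot.grab_frame(n) for n in('top','side')}
f=fs['side'];a=cv2.resize(f['img'][130:280,150:300],None,fx=4,fy=4,interpolation=cv2.INTER_CUBIC)
b=cv2.resize(f['img'][130:230,300:400],(200,200));c=np.zeros((600,800,3),np.uint8);c[:,:600]=a;c[:200,600:]=b
cv2.imwrite('pics/d1.png',cv2.convertScaleAbs(c,alpha=1.4)[:,:,::-1])"
```

```text
clock: 14.9
eef_pos: [0.598, 0.0452, 0.0509]
orientation: [-179.8, 0.1, -102.1]
wrist_force: [5.6, -2.4, 10.7]
finger_gap: 0.0001
slide [0.02 0.2  0.19] ang [-0.0039  0.0015  0.0035] t 14.9 F [ 5.6 -2.4 10.7]
org TCP mm [np.float64(-25.0), np.float64(0.2), np.float64(50.9)] gap 0.0001 [-1.7978e+02  9.0000e-02 -1.0206e+02]
```

View pics/d1.png

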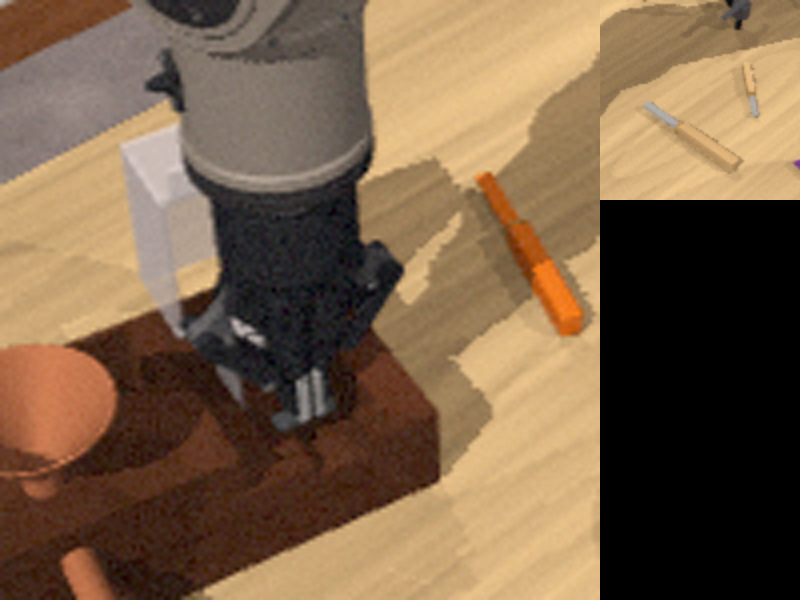

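The fingers press inside the well at (310,410), the hood is upright and the blade is flat. TCP height implies a turn of about 0.99, so I'll nudge it 1.5 mm lower and settle.

```bash
python3 -m inch '{"slide":[[0,0,0.05],[0,0,0.1],[0,0,0.15],[0,0,0.15],[0,0,0.15],[0,0,0.15],[0,0,0.15],[0,0,0.15]],"angular":[[0,0,0],[0,0,0],[0,0,0],[0,0,0],[0,0,0],[0,0,0],[0,0,0],[0,0,0]],"gripper":[0,0,0,0,0,0,0,0]}'; python3 go.py o -27 0 49; python3 -m inch '{"slide":[[0,0,0],[0,0,0],[0,0,0],[0,0,0],[0,0,0],[0,0,0],[0,0,0],[0,0,0]],"angular":[[0,0,0],[0,0,0],[0,0,0],[0,0,0],[0,0,0],[0,0,0],[0,0,0],[0,0,0]],"gripper":[0,0,0,0,0,0,0,0]}';python3 go.py o -27 0 49
```

```text
clock: 15.67
eef_pos: [0.5983, 0.0452, 0.0498]
orientation: [-179.7, 0.1, -102.1]
wrist_force: [6.3, -2.5, 12.2]
finger_gap: 0.0001
slide [0.02 0.23 0.07] ang [-0.0046  0.0017  0.0034] t 15.67 F [ 6.3 -2.5 12.2]
org TCP mm [np.float64(-24.7), np.float64(0.3), np.float64(49.8)] gap 0.0001 [-1.7974e+02  1.0000e-01 -1.0206e+02]
clock: 16.33
eef_pos: [0.5983, 0.0453, 0.0498]
orientation: [-179.7, 0.1, -102.1]
wrist_force: [7.0, -2.3, 11.5]
finger_gap: 0.0001
slide [0.03 0.23 0.07] ang [-0.0046  0.0017  0.0035] t 16.33 F [ 7.  -2.3 11.5]
org TCP mm [np.float64(-24.7), np.float64(0.3), np.float64(49.8)] gap 0.0001 [-1.7974e+02  1.0000e-01 -1.0206e+02]
```

```bash
python3 -c "
from plant import bot
print(bot.hand_in()); s=bot.sense(); print(s['clock'],s['eef_pos'],s['wrist_force'])"
```

```text
the job is handed in; nothing more can be done
None
the job is handed in; nothing more can be done
```

I levered the hood up to about 1.5 rad with the large wood-and-steel blade, laid the blade flat back in its old spot, and handed in at about 16 s with the closed fingers holding the dial lever down. No verdict was reported.

- **Dial:** I worked out the turn from the fingertip height (49.8 mm, roller centre about 43.8 mm), which gives about 1.01 rad, inside the third click. The pressing force held at about 12 N upward over the last two readings. The fingers hid the pointers and the click line, so I could not confirm the click by eye.
- **Unexplained force:** there was also a steady sideways force of about 7 N. I think it is roller friction, but I did not confirm that.
- **Hood and blade:** the last picture showed the hood upright and the blade flat on the table.
- **Small parts:** I saw the receiver and guard in place after laying the blade down. The motor was out of frame and the clamp nearly so in that picture, and I did not measure how far any of the four had moved. The arm never worked low near them.

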